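# Ready the chocolate-sauce warmer for service

## Robot

A 6-joint arm with a two-finger parallel gripper is mounted at the origin on a cart in front of the work surface, level with it; the furniture and walls round the work are solid. World frame = base frame: x ahead of the robot, y to its left, z up, the work surface at z = 0. Lengths are in mm, angles in rad, forces in N, time in s.
With the tool pointing down it reaches from about 325 to 775 mm from the base axis. Payload 5.5 kg.
Tool frame: the origin (TCP) lies midway between the tips of the shut fingers; the grasp point (between the pads) lies bot.tcp_to_grasp behind it (bot.tcp_to_grasp is the distance from the TCP to the grasp point, in mm); x points along the fingers, z is the direction in which the jaws open and shut, and the axes are right-handed (so a half turn about x gives the same grasp; the last joint's range is limited). The gripper opens to 85 mm and grips with 20 to 120 N. Pads are 22 mm wide; open, the fingers measure 114 mm over their backs; the gripper's body (76 mm by 85 mm) begins 54 mm behind the grasp point. The pads swing forward as they close: fully open they stand 13 mm farther back than shut.
Start: joints at [1.052, 0.091, 1.231, -0, 1.82, -0.057], TCP at [267.343, 537.163, 231.275] pointing down, gripper open.
Joint ranges: [-2.87, 2.87], [-0.86, 2.18], [0.17, 2.46], [-1.51, 4.65], [0.06, 2.69], [-2.65, 2.65]. Speed limits (rad/s): [2.57, 2.57, 3.01, 3.14, 3.14, 3.14].

## Interface

Orientations are given as a rotation vector (axis times angle).
In Python, from cell import bot gives the robot as it stands. Calls block until the motion is done:
- bot.move_ptp(position, orientation): joint-space move of the TCP to a pose.
- bot.move_linear(position, frame=None, feed=150, f_stop=None): straight line of the TCP; frame=None keeps the orientation; feed is the mean speed in mm/s. With f_stop (N) it stops when the force on the tool has changed by that much, and returns True; else False.
- bot.set_joints(angles): joint-space move.
- bot.ungrasp() and bot.grasp(force=None): open the fingers fully, or close them until they stop; force is the grip in N (None keeps the last).
- bot.pause(seconds).
- bot.solve_ik(position, orientation): joint angles nearest the present ones, or None.
- bot.state(): the state.
- bot.camera(name): name is "scene" or "side" or "wrist"; returns the picture (480x640x3 uint8, red, green, blue); there is no depth.
- bot.camera_params(name): a dict with "mtx" (3x3 intrinsics, pixels), "world_to_cam" (4x4, takes a point from world to camera coordinates). Camera axes: x right, y up, looking along -z (the intrinsics and any distortion apply to the point x, -y, -z); pixel columns grow to the right and rows downward; lengths in mm; the calibration is good to about 2 mm. A picture is of the moment at which its call begins: read the wrist's pose just before it. camera_params takes no time and is no camera call; for the wrist camera it gives the pose at the moment of the call.
A pose or a line that the arm cannot do raises bot.PlanningError and nothing moves.
- bot.close_job(): hands the job in, once; it reports no verdict.
Trained networks look in the newest picture that a camera, given by its name, has taken for a name from the list of things; names that differ only in an ending like _2 or _b are one class to them, and where a whole thing is asked for, a point or a joint stands for the part that bears it (a point fixed in the world has none). Each returns a list of dicts, best first, with "conf" (0 to 1); they miss things now and then, are a little off and sometimes report something else, mostly with a low value. They report only what shows in the picture. A call takes as long as a camera call. They do not tell look-alikes from the thing itself.
- bot.boxes_of(label, camera): "box" ([left, top, width, height] in pixels, round what is visible of it).
- bot.trace(label, camera): "region" (480x640 bool, what is visible of it) and "box" ([left, top, width, height] in pixels, round what is visible of it).
- bot.spot_point(label, camera): "pixel" ([column, row] in pixels: a listed point, or the origin of a listed thing).
The state is a dict: "time": time; "qpos": joint angles; "joint_vel": joint speeds; "tau": joint torques, N m; "ee_pos": TCP position; "tcp_rot": TCP orientation; "contact_force": force on the tool from outside, world axes, zero at the start; "ft_torque": the same for the moment, N m; "grip_width": finger opening in mm.
Only numpy, scipy, OpenCV 4.12 (cv2) and the standard library are available. Lean on these libraries where they do the work, as an engineer would, in place of code of your own. Each camera call takes 0.05 s, during which the arm holds its last target.

## Task

Get the chocolate-sauce warmer ready for service, in this order: push the pump pan fully home against the back of the warmer, then throw the toggle clamp over so that it locks the pan down, then slide the tallest of the three C-shaped portion collars sideways onto the pump stem, under the knob, so that it rests on the black stem guide, and last of all switch the warmer on at its rocker. Leave the other two collars where they lie and knock nothing over.

Things in the scene. Friction and masses are not known exactly. Their poses are not given: they have to be found in the camera images.
- warmer: Fixed steel warmer, sizes in mm, 185 deep, 188 wide. Origin at counter level; x from its open front to its rear, y left, z up. Heated floor at z=20. Left rail y=51..67, 85 high; control pod with the switch y=-51..-121, x=-55..55, top z=100; rear block from x=52 back, 85 high, is the pan's stop and carries the clamp. The pan is home when its origin is at (0, 0, 20), its axes parallel.
- pan: Loose closed steel pan with pump (mm): 0.4 to 0.85 kg, 104 long (x), 96 wide (y, 3 clear of rail and pod), lid top at z=84. Origin under its centre, axes as the warmer's. It starts 25 to 40 short of home, on the warmer's floor, standing out at the front; it slides to +x. On the lid: black stem guide of radius 20, top z=94; stem; knob of radius 15.5, z=126..141; thin spout out to the left (+y) to y=100.
- pan_front (a point): Middle of the pan's flat upright front wall (faces -x), 50 above the pan's underside: a place to push.
- pump_stem (a point): On the axis of the upright steel stem (diameter 9) at its foot, where it leaves the flat top of the black guide. 32 of stem are bare up to the underside of the knob. A fitted collar has its origin here.
- clamp_handle (a joint): Toggle clamp handle, angle to its arm in rad: 0 open (handle upright, arm and rubber foot raised), 2.30 shut; its dead centre is near 2.05, past it the clamp snaps shut and stays. Push the handle's end back towards +x of the warmer and down; it takes up to about 4 N there. The handle then lies rearward, end 8 degrees up, at z about 130, and the foot presses the lid 35 behind the stem with about 12 N.
- clamp_arm: Steel bar of the toggle clamp, 10 wide, with the rubber foot at its front end. Origin at its hinge, in the warmer's frame (78, 0, 122), on the warmer's middle plane. Open, it points forward and up at 46 degrees, its end at about (42, 0, 164), in front of the handle.
- handle_end (a point): End of the black rubber clamp handle (round, radius 7, 70 from handle_pivot, its rubber from 14 to 73). The handle moves in the warmer's x-z plane at y=0. Open, it stands upright with its end at about (93, 0, 180) in the warmer's frame.
- handle_pivot (a point): Pin at the foot of the handle. It rises about 18 while the clamp closes, from z=110 to z=128 at x about 99 in the warmer's frame.
- power_switch (a joint): Black rocker, 48 mm long (x) by 27 wide on top of the control pod, hinged at (-12, -86, 107) in the warmer's frame: 0 off (rear end raised), 0.30 on (rear end down, front end raised). It flips over centre under about 5 N pressed on the raised end and stays.
- switch_raised_end (a point): Top face of the rocker near its rear end, 19.5 behind the rocker's hinge, the end that is raised while off. It goes down by 6 when switched on. When on, that half lies level at z=107.
- collar_tall: The collar to fit: 22 high, 30 g. Grey plastic horseshoe, outer radius 16, round bore radius 7.5, mouth 11.5 wide at the bore flaring to 24 outside; a straight upright finger tab 10 thick runs 52 out from the bore axis, opposite the mouth. Lies flat. Origin: on the bore axis at the underside; x towards the mouth, so the tab lies along -x (from x=-16 to -52); z up.
- collar_mid: Collar to leave alone: 14 high, else as collar_tall, same origin and axes.
- collar_low: Collar to leave alone: 8 high, else as collar_tall, same origin and axes.
- glass: Clear shot glass, 49 across, 62 high, stands on the counter; origin under its centre. Leave standing.
- cup_big: White cup, 93 across with a handle, 59 high, stands on the counter; origin under it. Leave standing. Behind it is the fixed bean jar, 170 across, 324 high, centred on x=0.63 m, y=-0.055 m.
- shaker: Steel powder shaker, 65 across, 103 high, stands on the counter; origin under its centre. Leave standing. Near it is the fixed espresso machine, 540 high, left of y=0.24 m from x=0.525 m back, its two handles out to x=0.45 m at 240 to 290.
There are look-alikes about, which are no part of the job. What is shaped like the collar_tall but red is not meant.

How it is judged (in metres and radians):
On the way, in this order (a step that is already met when the one before it is completed fails the run):
1. the pan is pushed home against the back of the warmer (x of pan in the frame of warmer above -0.003 m), for 0.2 s.
2. the toggle clamp is over centre with its foot pressing on the pan's lid (x of pan in the frame of warmer above -0.003 m and value of joint clamp_handle above 2.2 rad and contact force between clamp_arm and pan above 5 N), for 0.2 s.
3. the tallest collar is round the stem, down on the guide (all of step 2 and horizontal distance between collar_tall and pump_stem below 0.005 m and z of collar_tall in the frame of pump_stem between -0.004 and 0.004 m and angle between collar_tall's own z axis and vertical below 0.12 rad), for 0.2 s.
4. the warmer is switched on (value of joint power_switch above 0.25 rad), for 0.2 s.
At the end, for the whole second after the job is handed in: Pan within 3 mm of the back stop; clamp past dead centre (over 2.2 rad), its foot pressing the lid with over 5 N; tallest collar at rest round the stem, axes within 5 mm, on the guide within 4 mm in height and 0.12 rad of upright; rocker on (over 0.25 rad) (all of step 3 and value of joint power_switch above 0.25 rad and linear speed of collar_tall below 0.02 m/s); the robot touches nothing.
It fails at once if one of the other two collars is shifted by more than 30 mm (distance of any of collar_mid, collar_low from where it was at the start of the episode above 0.03 m).
It fails at once if the glass, the big cup or the shaker is knocked over (angle between any of glass, cup_big, shaker's own z axis and vertical above 0.6 rad).
It also fails if it takes over 67 s, if anything falls off the work surface, if the arm or the gripper's body presses on something with over 40 N, if the wrist force passes 120 N, or if a joint passes its speed limit or range.

## Working session

There is one attempt and no reset: what is moved stays moved. The work goes in short steps, each a Python script; the robot and the scene stay as the last script left them, time stands still between calls to the robot, and variables do not carry over. Pictures are saved under pics/ and viewed, and the job is handed in when it is done.

```bash
ls; mkdir -p pics
python3 - <<'E'
from cell import bot
import cv2
print(bot.state(), bot.tcp_to_grasp)
for n in ("scene","side","wrist"):
    im=bot.camera(n); cv2.imwrite(f"pics/{n}0.png",im[:,:,::-1])
    p=bot.camera_params(n); print(n,p)
print(bot.state()["time"])
E
```

```text
pics
{'time': 0.0, 'qpos': array([ 1.05231566e+00,  9.18779487e-02,  1.23189337e+00, -1.90682606e-05,
        1.81980233e+00, -5.66795175e-02]), 'joint_vel': array([ 0.00132044, -0.00106202,  0.00013827,  0.0004491 , -0.00089371,
       -0.00039193]), 'tau': array([ 1.30632575e-04, -4.58729374e+01, -4.18032110e+01, -4.63702395e-05,
        1.17303198e-02, -1.60076428e-05]), 'ee_pos': array([267.1916349 , 536.90491669, 230.13521317]), 'tcp_rot': array([-0.86367888,  1.39473438,  0.86210197]), 'contact_force': array([-0.18122848, -0.79411564, -0.23627664]), 'ft_torque': array([-0.00919727, -0.01379407,  0.03363821]), 'grip_width': 85.23048030191651} 18.700000000000003
scene {'mtx': array([[540.22165526,   0.        , 325.15909874],
       [  0.        , 540.22165526, 250.45540631],
       [  0.        ,   0.        ,   1.        ]]), 'world_to_cam': array([[ 7.91335467e-01, -6.11252921e-01,  1.25716356e-02,
        -3.78477232e+02],
       [ 2.81521952e-01,  3.82560614e-01,  8.79995890e-01,
        -2.84415315e+02],
       [-5.42709471e-01, -6.92832767e-01,  4.74814897e-01,
        -1.
[... 459 characters left out ...]
    [ 2.85640030e-02,  7.54852725e-01,  6.55272052e-01,
        -1.37053916e+03],
       [ 0.00000000e+00,  0.00000000e+00,  0.00000000e+00,
         1.00000000e+00]])}
wrist {'mtx': array([[346.04966588,   0.        , 315.31219338],
       [  0.        , 346.04966588, 237.77712072],
       [  0.        ,   0.        ,   1.        ]]), 'world_to_cam': array([[ 4.46276065e-01,  8.94895120e-01, -6.31174942e-04,
        -5.98355720e+02],
       [-8.45980068e-01,  4.21652372e-01, -3.26384744e-01,
         4.24167726e+01],
       [-2.91813978e-01,  1.46191661e-01,  9.45236796e-01,
        -3.81201138e+02],
       [ 0.00000000e+00,  0.00000000e+00,  0.00000000e+00,
         1.00000000e+00]])}
0.15
```

View pics/scene0.png

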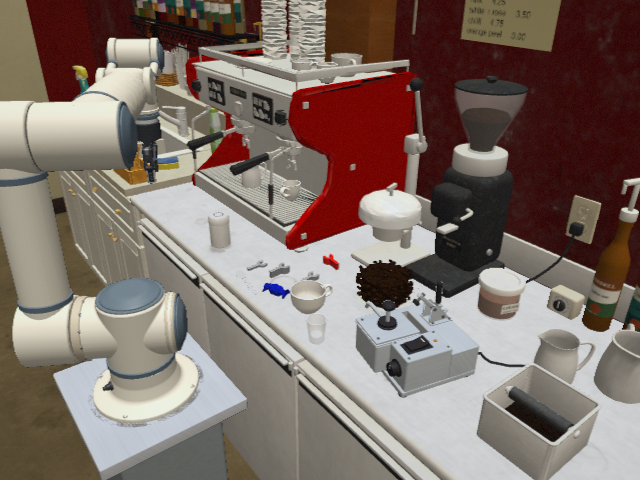

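View pics/side0.png

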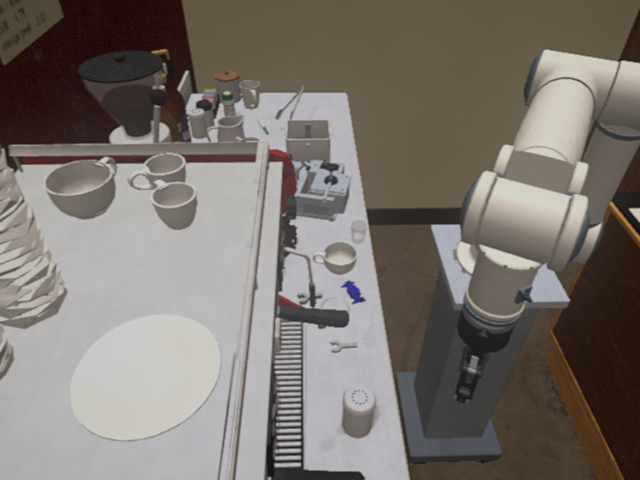

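View pics/wrist0.png

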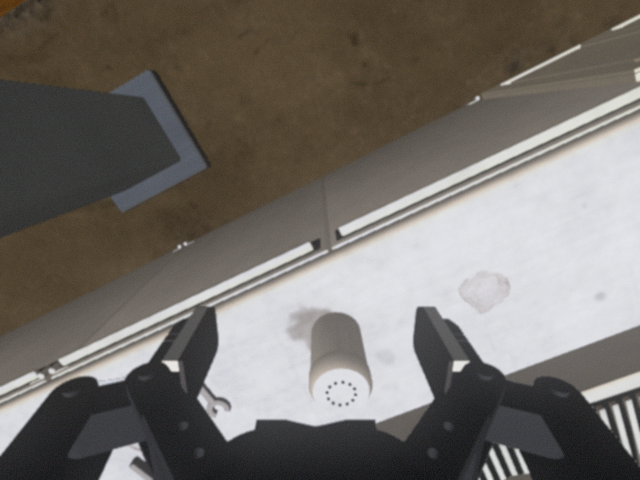

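The scene picture shows the warmer around (415,345) with the clamp upright at (437,293), three grey collars near (257,265), (279,269) and (311,277), and a red look-alike at (331,261). The side picture shows collars at (343,346) and (310,297).

```bash
cat > h.py <<'E'
import numpy as np, cv2
from cell import bot
def ray(px,p):
    M=p["world_to_cam"];K=p["mtx"];R=M[:3,:3];t=M[:3,3]
    d=np.array([(px[0]-K[0,2])/K[0,0],-(px[1]-K[1,2])/K[1,1],-1.])
    return -R.T@t, R.T@d
def atz(px,p,z):
    c,d=ray(px,p); return c+d*(z-c[2])/d[2]
def proj(X,p):
    M=p["world_to_cam"];K=p["mtx"];c=M[:3,:3]@np.asarray(X,float)+M[:3,3]
    return np.array([K[0,0]*c[0]/-c[2]+K[0,2],K[1,1]*-c[1]/-c[2]+K[1,2]])
def tri(obs):
    A=np.zeros((3,3));b=np.zeros(3)
    for px,p in obs:
        c,d=ray(px,p);d/=np.linalg.norm(d);P=np.eye(3)-np.outer(d,d);A+=P;b+=P@c
    return np.linalg.solve(A,b)
def R_to_rv(R): return cv2.Rodrigues(np.asarray(R,float))[0].ravel()
def tool(xdir,zdir):
    x=np.array(xdir,float);x/=np.linalg.norm(x);z=np.array(zdir,float);z-=x*(z@x);z/=np.linalg.norm(z)
    return R_to_rv(np.column_stack([x,np.cross(z,x),z]))
def save(n,im): cv2.imwrite(f"pics/{n}.png",im[:,:,::-1])
E
python3 - <<'E'
from h import *
np.set_printoptions(precision=1,suppress=True)
for cam in ("scene","side"):
    bot.camera(cam);p=bot.camera_params(cam)
    for l,z in (("warmer",0),("pan",20),("pan_front",70),("pump_stem",114),("handle_end",180),("handle_pivot",110),("clamp_arm",122),("power_switch",107),("switch_raised_end",113),("collar_tall",0),("collar_mid",0),("collar_low",0),("glass",0),("cup_big",0),("shaker",0)):
        for r in bot.spot_point(l,cam)[:4]:
            print(cam,l,round(r["conf"],2),np.array(r["pixel"]),atz(r["pixel"],p,z)[:2])
print(bot.state()["time"])
E
```

```text
scene warmer 0.56 [398.  353.2] [ 501.4 -244.9]
scene pan_front 0.82 [364.1 341.8] [ 404.5 -231.9]
scene pump_stem 0.8 [385.4 321.8] [ 447.8 -248.7]
scene handle_end 0.53 [438.8 283.2] [ 572.9 -278.5]
scene handle_pivot 0.57 [436.1 310. ] [ 573.8 -280. ]
scene clamp_arm 0.59 [435.2 306.3] [ 568.9 -280.1]Traceback (most recent call last):
  File "<stdin>", line 6, in <module>
ValueError: it knows: clamp_arm, collar_low, collar_mid, collar_tall, cup_big, glass, handle_end, handle_pivot, pan, pan_front, pump_stem, shaker, switch_raised_end, warmer
```

Run:
```python
from h import *
np.set_printoptions(precision=1,suppress=True)
D={}
for cam in ("scene","side"):
    bot.camera(cam);p=bot.camera_params(cam)
    for l,z in (("warmer",0),("pan",20),("pan_front",70),("pump_stem",114),("handle_end",180),("handle_pivot",110),("clamp_arm",122),("switch_raised_end",113),("collar_tall",0),("collar_mid",0),("collar_low",0),("glass",0),("cup_big",0),("shaker",0)):
        rr=bot.spot_point(l,cam)[:4]
        for r in rr:
            print(cam,l,round(r["conf"],2),np.array(r["pixel"]),atz(r["pixel"],p,z)[:2])
        if rr: D.setdefault(l,[]).append((rr[0]["pixel"],p))
for l,o in D.items():
    if len(o)==2: print("tri",l,tri(o))
print(bot.state()["time"])
```

```text
scene warmer 0.8 [397.4 355.6] [ 494.2 -250.2]
scene pan 0.6 [387.7 355.2] [ 459.4 -252.8]
scene pan_front 0.72 [364.  339.7] [ 409.2 -226.3]
scene pump_stem 0.89 [384.1 323.5] [ 441.3 -251.6]
scene handle_end 0.72 [437.  280.2] [ 579.2 -267.6]
scene handle_pivot 0.64 [439.1 307.5] [ 586.7 -277.4]
scene clamp_arm 0.82 [430.7 307.9] [ 556.1 -278.4]
scene clamp_arm 0.56 [284.  269.7] [388.7  52.7]
scene switch_raised_end 0.49 [425.4 337. ] [ 478.6 -336.2]
scene collar_tall 0.72 [327.4 262.6] [629.8 185.2]
scene collar_tall 0.63 [284.  269.7] [502.3 227.3]
scene collar_mid 0.61 [311.8 276.8] [543.7 147. ]
scene collar_mid 0.24 [385.4 356.3] [ 470.5 -235.5]
scene collar_low 0.61 [264.7 264. ] [475. 289.]
scene glass 0.86 [316.9 339.8] [381.5 -93.2]
scene cup_big 0.55 [310.  305.5] [453.8  33.2]
scene shaker 0.68 [222.2 243.8] [435.5 478.1]
scene shaker 0.59 [425.8 336.6] [ 599.2 -240.3]
scene shaker 0.5 [386.5 354. ] [ 478.1 -231. ]
scene shaker 0.4 [317.5 335.7] [392.2 -81.3]
side warmer 0.83 [317.6 207.6] [ 494.3 -251.4]
side pan 0.74 [330.3 203.3] [ 454.4 -246.3]
side pan_front 0.56 [
[... 481 characters left out ...]
8]
side glass 0.69 [356.9 239.5] [382.5 -93. ]
side glass 0.38 [322.3 160.5] [ 470.5 -533.8]
side cup_big 0.89 [332.9 270.2] [459.1  34.1]
side cup_big 0.52 [293.7 172.1] [ 573.  -459.4]
side shaker 0.86 [355.  424.6] [435.5 485. ]
side shaker 0.5 [336.6 347.2] [462.7 291.4]
tri warmer [ 494.1 -250.6    0.4]
tri pan [ 456.9 -251.5   18.4]
tri pan_front [ 403.8 -232.2   76.3]
tri pump_stem [ 444.9 -248.1  110.4]
tri clamp_arm [ 619.4  -30.5 -115.7]
tri switch_raised_end [ 474.8 -337.2  113.9]
tri collar_tall [554.2 182.1   1. ]
tri collar_mid [540.4 144.2   2. ]
tri collar_low [467.8 287.    1.4]
tri glass [382.1 -93.   -0.2]
tri cup_big [457.2  34.5  -1.1]
tri shaker [436.4 482.9  -2.7]
2.05
```

Run:
```python
import cv2
a=cv2.imread("pics/scene0.png")[220:400,230:490]
cv2.imwrite("pics/scene0c.png",cv2.resize(a,None,fx=3,fy=3,interpolation=2))
a=cv2.imread("pics/side0.png")[150:370,270:380]
cv2.imwrite("pics/side0c.png",cv2.resize(a,None,fx=2.7,fy=2.7,interpolation=2))
```

```text
(no output)
```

View pics/scene0c.png

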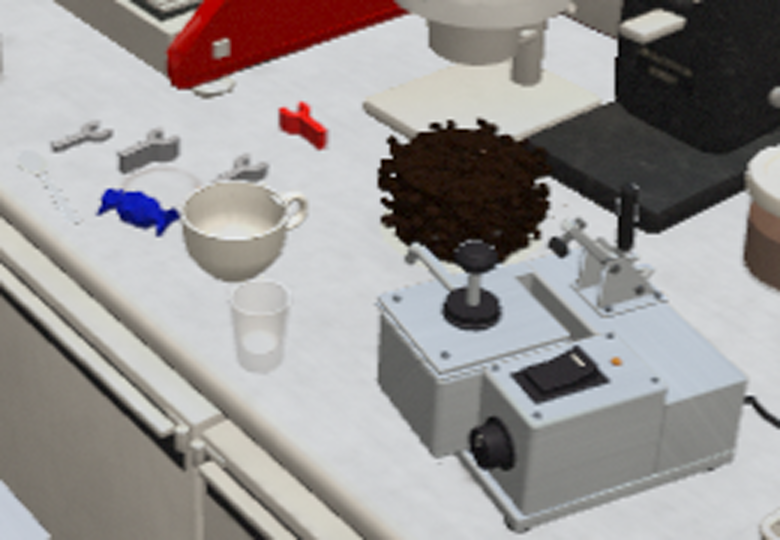

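View pics/side0c.png

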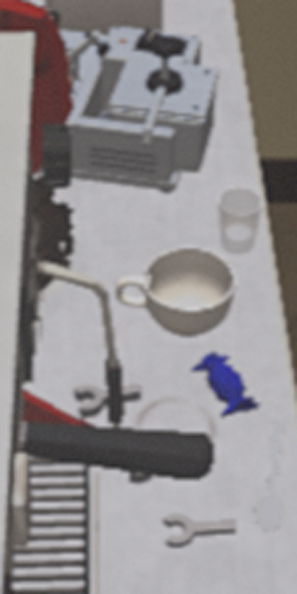

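Run:
```python
from h import *
np.set_printoptions(precision=3,suppress=True)
s=bot.state();p=bot.camera_params("wrist")
R=cv2.Rodrigues(s["tcp_rot"])[0];M=p["world_to_cam"]
c=-M[:3,:3].T@M[:3,3]
print("R",R);print("cam in tool",R.T@(c-s["ee_pos"]),"rot",(M[:3,:3]@R))
# espresso handles tips
ps,pd=bot.camera_params("scene"),bot.camera_params("side")
print(tri([((238,169),ps),((345,318),pd)]))
d=np.deg2rad
for pos in ((400,190,330),(400,-200,330),(400,-220,400)):
  for a in (0,-17,17):
    z=[-np.sin(d(a)),np.cos(d(a)),0]
    for sg in (1,-1):
        r=tool([0,0,-1],np.array(z)*sg); q=bot.solve_ik(pos,r); print(pos,a,sg,q)
```

```text
R [[-0.    -0.895  0.446]
 [-0.     0.446  0.895]
 [-1.    -0.    -0.   ]]
cam in tool [-143.411   83.847   -1.347] rot [[-0.001 -0.001  1.   ]
 [ 0.326  0.945  0.001]
 [-0.945  0.326 -0.001]]
[467.598 416.11  257.89 ]
(400, 190, 330) 0 1 [ 0.367 -0.282  1.403 -0.     2.021 -1.204]
(400, 190, 330) 0 -1 [ 0.367 -0.282  1.403  0.     2.021  1.937]
(400, 190, 330) -17 1 [ 0.367 -0.282  1.403  0.     2.021 -0.907]
(400, 190, 330) -17 -1 [ 0.367 -0.282  1.403  0.     2.021  2.234]
(400, 190, 330) 17 1 [ 0.367 -0.282  1.403 -0.     2.021 -1.501]
(400, 190, 330) 17 -1 [ 0.367 -0.282  1.403 -0.     2.021  1.641]
(400, -200, 330) 0 1 [-0.54  -0.27   1.393 -0.     2.019 -2.111]
(400, -200, 330) 0 -1 [-0.54  -0.27   1.393  0.     2.019  1.031]
(400, -200, 330) -17 1 [-0.54  -0.27   1.393  0.     2.019 -1.814]
(400, -200, 330) -17 -1 [-0.54  -0.27   1.393  0.     2.019  1.328]
(400, -200, 330) 17 1 [-0.54  -0.27   1.393 -0.     2.019 -2.407]
(400, -200, 330) 17 -1 [-0.54  -0.27   1.393 -0.     2.019  0.734]
(400, -220, 400) 0 1 [-0.577 -0.184  1.19  -0.     2.136 -2.148]
(400, -220, 400) 0 -1 [-0.577 -0.184  1.19   0.     2.136  0.993]
(400, -220, 400) -17 1 [-0.577 -0.184  1.19   0.     2.136 -1.851]
(400, -220, 400) -17 -1 [-0.577 -0.184  1.19   0.     2.136  1.29 ]
(400, -220, 400) 17 1 [-0.577 -0.184  1.19  -0.     2.136 -2.445]
(400, -220, 400) 17 -1 [-0.577 -0.184  1.19  -0.     2.136  0.697]
```

Run:
```python
from h import *
np.set_printoptions(precision=1,suppress=True)
r=tool([0,0,-1],[0,1,0])
bot.move_ptp((330,290,320),r);print(bot.state()["time"])
bot.move_ptp((430,205,290),r)
p=bot.camera_params("wrist");im=bot.camera("wrist");save("w1",im)
print(bot.state()["ee_pos"],bot.state()["time"])
for l in ("collar_tall","collar_mid","collar_low"):
    for q in bot.trace(l,"wrist"):
        m=q["region"];print(l,q["conf"],q["box"],m.sum())
    for q in bot.spot_point(l,"wrist"):print(" pt",q["conf"],q["pixel"],atz(q["pixel"],p,0)[:2])
np.save("p1.npy",p["world_to_cam"])
print(bot.state()["time"])
```

```text
3.1
[429.8 205.9 289.6] 3.75
collar_tall 0.94 [315.9, 201.5, 22.7, 48.3] 565
collar_tall 0.6 [269.2, 316.0, 43.3, 27.3] 799
 pt 0.93 [327.5, 238.5] [495.4 220.3]
 pt 0.79 [305.0, 324.3] [626.6 189.1]
collar_mid 0.7 [254.3, 235.6, 26.0, 52.0] 613
 pt 0.68 [265.0, 271.7] [543.4 135.3]
collar_low 0.84 [371.4, 176.9, 19.8, 48.9] 608
 pt 0.84 [381.3, 214.7] [463.  289.5]
4.05
```

View pics/w1.png

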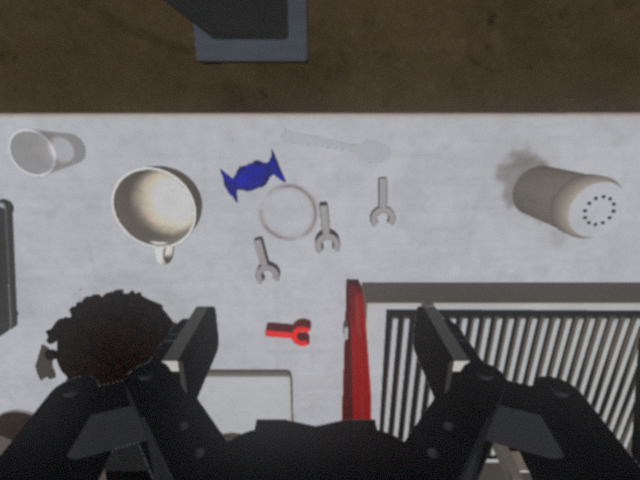

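Run:
```python
from h import *
im=cv2.imread("pics/w1.png")
p=bot.camera_params("wrist");p["world_to_cam"]=np.load("p1.npy")
# rectified on z=22: col = (260-y)*6 , row=(x-420)*6
s=6;x0,y0=425,262
src=[];dst=[]
for X,Y in ((x0,y0),(x0+100,y0),(x0,y0-90),(x0+100,y0-90)):
    src.append(proj((X,Y,22),p));dst.append(((y0-Y)*s,(X-x0)*s))
H=cv2.getPerspectiveTransform(np.float32(src),np.float32(dst))
o=cv2.warpPerspective(im,H,(90*s,100*s),flags=cv2.INTER_CUBIC)
cv2.imwrite("pics/rect1.png",o)
```

```text
(no output)
```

View pics/rect1.png

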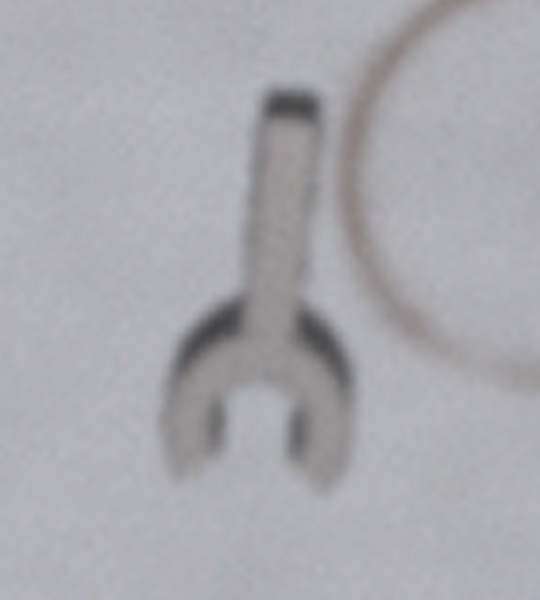

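The wrist view shows the tall collar's bore at about pixel (327,240), with its tab pointing towards the robot. On the rectified plane that puts the bore at about (497,219) with a yaw of 0.106. Next I'll look at the warmer.

Run:
```python
from h import *
np.set_printoptions(precision=1,suppress=True)
a=-0.30
r=tool([0,0,-1],[-np.sin(a),np.cos(a),0])
bot.grasp()
bot.move_ptp((430,-232,330),r)
D={}
import pickle
V=[]
for k,pos in enumerate(((430,-232,330),(445,-200,330))):
    if k: bot.move_linear(pos,feed=200)
    p=bot.camera_params("wrist");im=bot.camera("wrist");save(f"w2{k}",im);V.append(p)
    for l,z in (("warmer",0),("pan",20),("pan_front",70),("pump_stem",114),("handle_end",180),("handle_pivot",110),("clamp_arm",122),("switch_raised_end",113)):
        rr=bot.spot_point(l,"wrist")[:2]
        for q in rr: print(k,l,round(q["conf"],2),np.array(q["pixel"]),atz(q["pixel"],p,z)[:2])
        if rr: D.setdefault(l,[]).append((rr[0]["pixel"],p))
for l,o in D.items():
    if len(o)==2: print("tri",l,tri(o))
pickle.dump(V,open("v2.pkl","wb"))
print(bot.state()["time"],bot.state()["contact_force"],bot.state()["ee_pos"])
```

```text
0 pan 0.85 [310.1 207.8] [ 456.6 -247.7]
0 pan_front 0.78 [306.  172.8] [ 403.7 -235.3]
0 pan_front 0.34 [307.8 206.5] [ 442.4 -245.4]
0 pump_stem 0.82 [307.3 226.2] [ 453.1 -248.5]
0 handle_end 0.4 [410.  116.1] [ 370.5 -134.7]
0 handle_end 0.36 [306.6 170.4] [ 387.1 -226.8]
0 handle_pivot 0.54 [599.8 179.7] [496.3  60.3]
0 switch_raised_end 0.9 [234.2 261.1] [ 468.3 -339.8]
1 pan 0.85 [283.5 203.4] [ 455.1 -248.4]
1 pan_front 0.6 [276.5 170.1] [ 405.5 -235.4]
1 pump_stem 0.96 [274.6 222.3] [ 453.3 -249.4]
1 clamp_arm 0.61 [283.3 312.9] [ 557.8 -274.4]
1 clamp_arm 0.46 [203.7 258.5] [ 467.4 -335.8]
tri pan [ 452.3 -246.    36.4]
tri pan_front [ 405.4 -236.1   62.7]
tri pump_stem [ 451.2 -247.7  121.4]
7.6583 [-0.4  0.4  0.5] [ 444.9 -200.3  330. ]
```

View pics/w20.png

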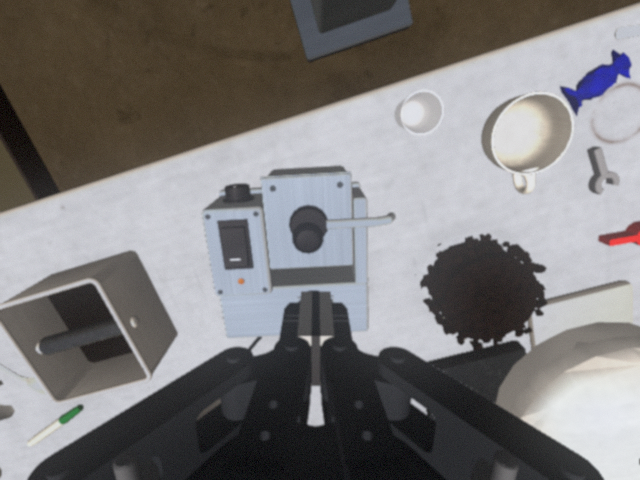

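View pics/w21.png

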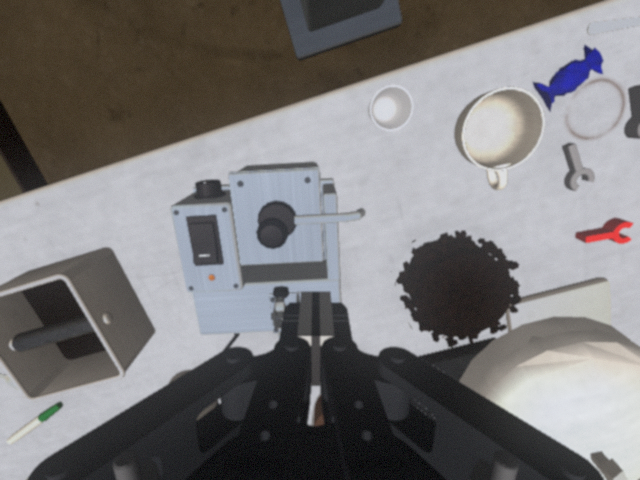

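Run:
```python
from h import *
import pickle
V=pickle.load(open("v2.pkl","rb"))
p0=V[1];im=cv2.imread("pics/w21.png")
for n,z in (("A",104),):
    s=3;x0,y0=380,-130;W,Hh=260,200
    src=[];dst=[]
    for X,Y in ((x0,y0),(x0+Hh,y0),(x0,y0-W),(x0+Hh,y0-W)):
        src.append(proj((X,Y,z),p0));dst.append(((y0-Y)*s,(X-x0)*s))
    H=cv2.getPerspectiveTransform(np.float32(src),np.float32(dst))
    o=cv2.warpPerspective(im,H,(W*s,Hh*s),flags=cv2.INTER_CUBIC)
    cv2.imwrite(f"pics/rect2.png",o)
```

```text
(no output)
```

View pics/rect2.png

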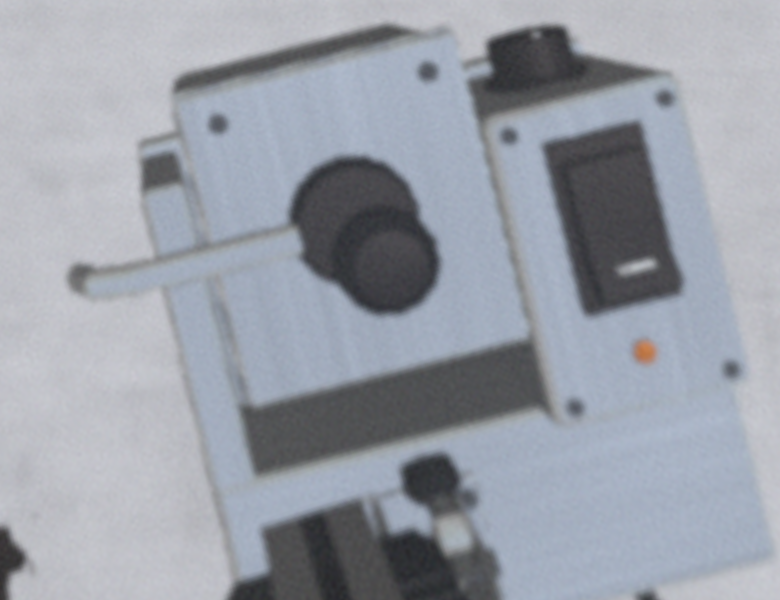

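The pan's front edge, the pod and the rear block agree on a warmer origin near (484.3, -254) with yaw -0.233. The pan is about 32 mm short of home and the stem is at (451,-247), all within spec. Next I'll push the pan home.

```bash
cat >> h.py <<'E'
A=-0.233;W0=np.array([484.3,-254.0,0])
XW=np.array([np.cos(A),np.sin(A),0]);YW=np.array([-np.sin(A),np.cos(A),0]);ZW=np.array([0,0,1.])
def w(x,y,z): return W0+x*XW+y*YW+z*ZW
def towarm(P): d=np.asarray(P)-W0; return np.array([d@XW,d@YW,d[2]])
def wt(tilt,sg=1): # tool pointing down, tilted forward by tilt
    return tool(np.sin(tilt)*XW-np.cos(tilt)*ZW,sg*YW)
def st(*a):
    s=bot.state();print(*a,"t",round(s["time"],2),"tcp_w",np.round(towarm(s["ee_pos"]),1),"F",np.round(s["contact_force"],1),"g",round(s["grip_width"],1))
E
python3 - <<'E'
from h import *
r=wt(np.deg2rad(35))
print(bot.solve_ik(w(-130,0,150),r),bot.solve_ik(w(-60,0,68),r))
bot.move_ptp(w(-130,0,150),r);st()
bot.move_linear(w(-115,0,68),feed=200);st()
print(bot.move_linear(w(-45,0,68),feed=60,f_stop=15));st()
p=bot.camera_params("scene");im=bot.camera("scene");save("s3",im[200:440,300:560].repeat(3,0).repeat(3,1)[:600,:780])
E
```

```text
None [-0.80241237 -0.76153219  2.30177836  0.35525756  1.09524393 -2.22199895]Traceback (most recent call last):
  File "<stdin>", line 4, in <module>
cell.PlanningError: the arm cannot take that pose within its joint ranges
```

Run:
```python
from h import *
for t in (0,10,15,20,25,30):
    r=wt(np.deg2rad(t))
    print(t,[(x,z) for x in (-130,-115,-105,-100,-45) for z in (68,110,150,200) if bot.solve_ik(w(x,0,z),r) is not None])
```

```text
0 [(-130, 68), (-130, 110), (-130, 150), (-130, 200), (-115, 68), (-115, 110), (-115, 150), (-115, 200), (-105, 68), (-105, 110), (-105, 150), (-105, 200), (-100, 68), (-100, 110), (-100, 150), (-100, 200), (-45, 68), (-45, 110), (-45, 150), (-45, 200)]
10 [(-130, 68), (-130, 110), (-130, 150), (-130, 200), (-115, 68), (-115, 110), (-115, 150), (-115, 200), (-105, 68), (-105, 110), (-105, 150), (-105, 200), (-100, 68), (-100, 110), (-100, 150), (-100, 200), (-45, 68), (-45, 110), (-45, 150), (-45, 200)]
15 [(-130, 68), (-130, 110), (-130, 150), (-130, 200), (-115, 68), (-115, 110), (-115, 150), (-115, 200), (-105, 68), (-105, 110), (-105, 150), (-105, 200), (-100, 68), (-100, 110), (-100, 150), (-100, 200), (-45, 68), (-45, 110), (-45, 150), (-45, 200)]
20 [(-130, 68), (-130, 110), (-130, 150), (-130, 200), (-115, 68), (-115, 110), (-115, 150), (-115, 200), (-105, 68), (-105, 110), (-105, 150), (-105, 200), (-100, 68), (-100, 110), (-100, 150), (-100, 200), (-45, 68), (-45, 110), (-45, 150), (-45, 200)]
25 [(-130, 68), (-130, 110), (-130, 150), (-130, 200), (-115, 68), (-115, 110), (-115, 150), (-115, 200), (-105, 68), (-105, 110), (-105, 150), (-105, 200), (-100, 68), (-100, 110), (-100, 150), (-100, 200), (-45, 68), (-45, 110), (-45, 150), (-45, 200)]
30 [(-105, 68), (-105, 110), (-105, 150), (-105, 200), (-100, 68), (-100, 110), (-100, 150), (-100, 200), (-45, 68), (-45, 110), (-45, 150), (-45, 200)]
```

Run:
```python
from h import *
r=wt(np.deg2rad(25))
bot.move_ptp(w(-125,0,130),r);st()
bot.move_linear(w(-112,0,70),feed=200);st()
print(bot.move_linear(w(-45,0,70),feed=60,f_stop=15));st()
im=bot.camera("scene");save("s3",im[220:420,320:580].repeat(3,0).repeat(3,1))
```

```text
t 8.55 tcp_w [-124.5   -0.3  131.9] F [-0.3 -0.1 -0.6] g -0.2
t 9.01 tcp_w [-111.2    0.2   71.5] F [ 0.5 -0.  -0. ] g -0.3
True
t 9.86 tcp_w [-59.2  -0.2  70.1] F [-6.2  1.7  5.4] g 0.3
```

View pics/s3.png

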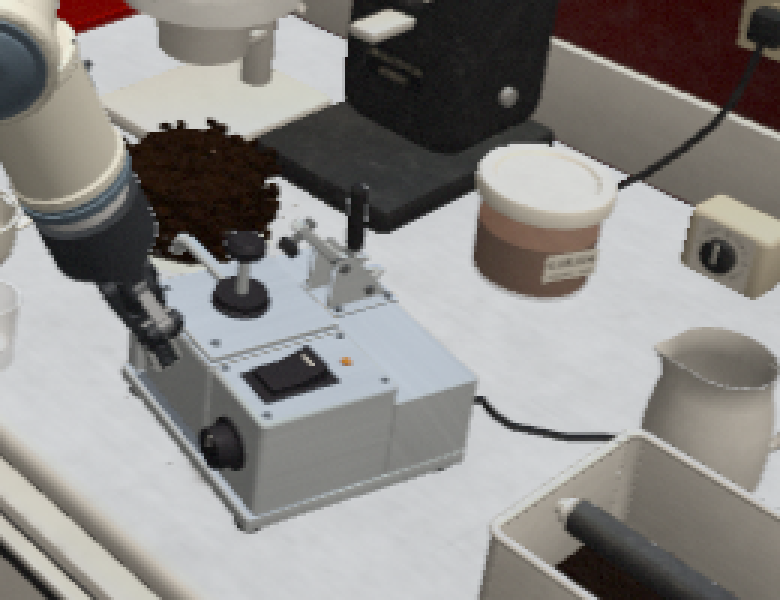

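The pan looks home: the rear gap has closed and the tip stopped at x_w=-59 against a predicted -61. Next I'll throw the clamp.

Run:
```python
from h import *
bot.pause(0.15);st()
r=wt(0)
bot.move_linear(w(-85,0,100),feed=200)
bot.move_ptp(w(-30,0,245),r);st()
bot.move_ptp(w(64,0,215),r)
bot.move_linear(w(64,0,170),feed=150);st()
def C(th,r_):
    f=(th+5)/87
    t=np.deg2rad(th);u=np.array([np.sin(t),np.cos(t)]);n=np.array([-np.cos(t),np.sin(t)])
    return np.array([99,110+18*np.clip(f,0,1)])+r_*u+7*n
for th in (5,20,35,50,65):
    c=C(th,58); hit=bot.move_linear(w(c[0]-11,0,c[1]),feed=120,f_stop=30);st(th,hit)
    if hit: break
im=bot.camera("scene");save("s4",im[220:420,320:580].repeat(3,0).repeat(3,1))
```

```text
t 10.06 tcp_w [-59.2  -0.2  70.1] F [-6.5  1.3  5.1] g 0.0
t 11.17 tcp_w [-29.9   0.3 242.4] F [ 0.4 -0.4  0.3] g 0.0
t 12.09 tcp_w [ 6.320e+01 -1.000e-01  1.707e+02] F [-0.4  0.5  0.3] g -0.2
5 False t 12.43 tcp_w [ 8.640e+01 -1.000e-01  1.717e+02] F [-0.7  0.5  0.1] g 0.0
20 False t 12.7 tcp_w [101.1  -0.  172.3] F [0.7 0.3 0.3] g 0.2
35 False t 12.97 tcp_w [1.150e+02 1.000e-01 1.694e+02] F [-0.5 -0.1  0.7] g 0.4
50 False t 13.23 tcp_w [1.273e+02 1.000e-01 1.634e+02] F [ 0.4 -0.1 -0.2] g 0.4
65 False t 13.49 tcp_w [ 1.374e+02 -1.000e-01  1.553e+02] F [-1.6 -0.   2.6] g -0.0
```

View pics/s4.png

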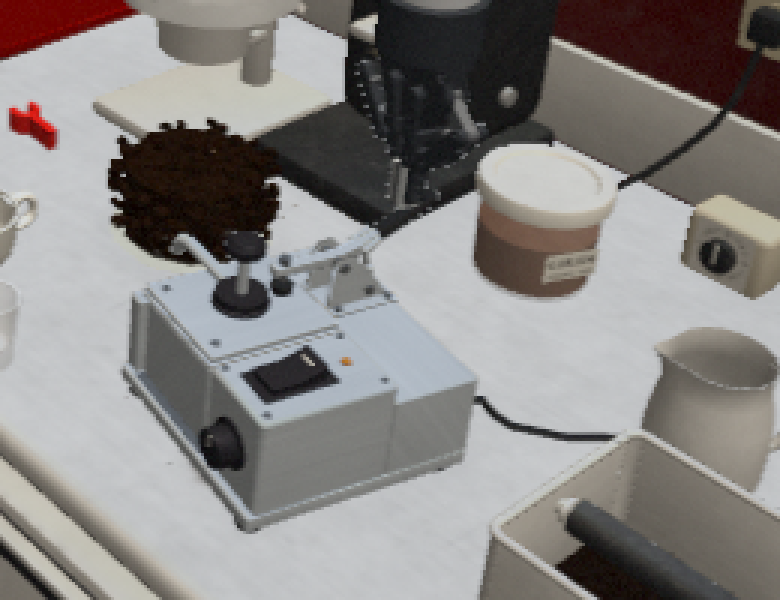

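The handle is tipping rearward at about (400,215) and the arm is coming down. I'll keep pushing.

Run:
```python
from h import *
for x,z in ((141,147),(144,141),(145,136),(145,131)):
    hit=bot.move_linear(w(x,0,z),feed=80,f_stop=30);st(z,hit)
    if hit: break
bot.move_linear(w(140,0,200),feed=200);st()
im=bot.camera("scene");save("s5",im[220:420,320:580].repeat(3,0).repeat(3,1))
```

```text
147 False t 13.81 tcp_w [140.6   0.2 145.5] F [-0.3  0.3  0.5] g -0.3
141 False t 14.06 tcp_w [144.1   0.  140.6] F [-0.1 -0.   0.1] g 0.2
136 False t 14.31 tcp_w [ 1.449e+02 -1.000e-01  1.386e+02] F [-4.5  0.9  9. ] g -0.3
131 False t 14.56 tcp_w [ 1.452e+02 -1.000e-01  1.365e+02] F [-7.9  3.2 17.1] g -0.2
t 15.06 tcp_w [140.2  -0.  199.9] F [ 0.4 -0.2 -0.6] g -0.0
```

View pics/s5.png

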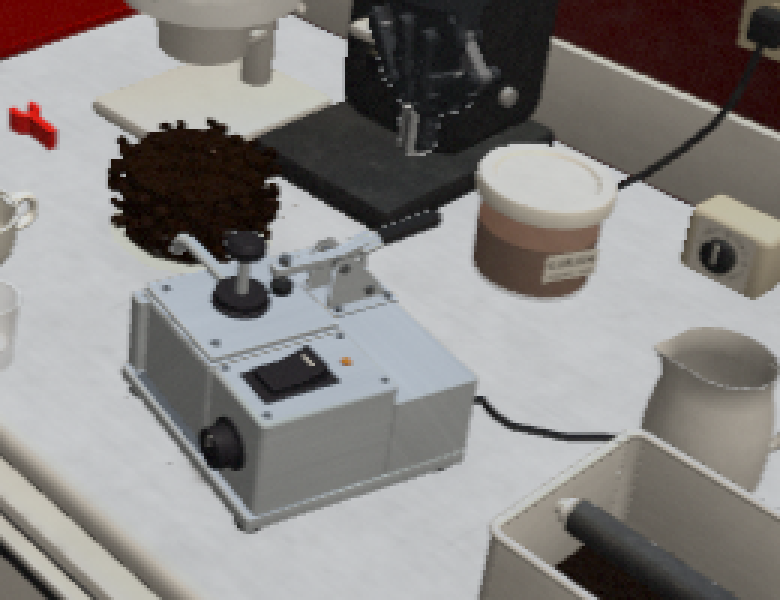

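The clamp is shut: the handle lies rearward at (410,225) and the foot is on the lid at (282,285). Next I'll measure the stem again from above, then go for the collar.

Run:
```python
from h import *
import pickle
np.set_printoptions(precision=1,suppress=True)
r=wt(0)
bot.move_ptp(w(-50,15,320),r)
st()
V=[]
for k in range(2):
    if k: bot.move_linear(w(-70,-20,300),feed=250)
    p=bot.camera_params("wrist");im=bot.camera("wrist");save(f"w6{k}",im);V.append(p)
    for q in bot.spot_point("pump_stem","wrist")[:1]: 
        P=atz(q["pixel"],p,114);print(q["conf"],q["pixel"],P,towarm(P))
    x0,y0,s,wd=430,-200,6,100
    src=[];dst=[]
    for X,Y in ((x0,y0),(x0+wd,y0),(x0,y0-wd),(x0+wd,y0-wd)):
        src.append(proj((X,Y,114),p));dst.append(((y0-Y)*s,(X-x0)*s))
    H=cv2.getPerspectiveTransform(np.float32(src),np.float32(dst))
    save(f"r6{k}",cv2.warpPerspective(im,H,(wd*s,wd*s),flags=cv2.INTER_CUBIC))
pickle.dump(V,open("v6.pkl","wb"));st()
```

```text
t 16.01 tcp_w [-49.6  14.9 318.2] F [-0.5 -1.1  0.3] g -0.2
0.79 [301.9, 253.1] [ 487.5 -255.3  114. ] [  3.5  -0.6 114. ]
0.66 [333.9, 277.1] [ 485.5 -256.6  114. ] [  1.8  -2.2 114. ]
t 16.54 tcp_w [-69.5 -19.8 299.5] F [-0.1  0.8  0.7] g -0.1
```

View pics/r60.png

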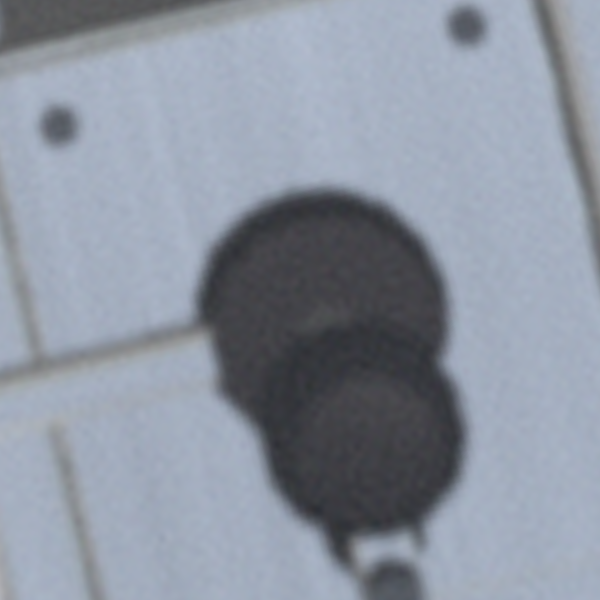

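View pics/r61.png

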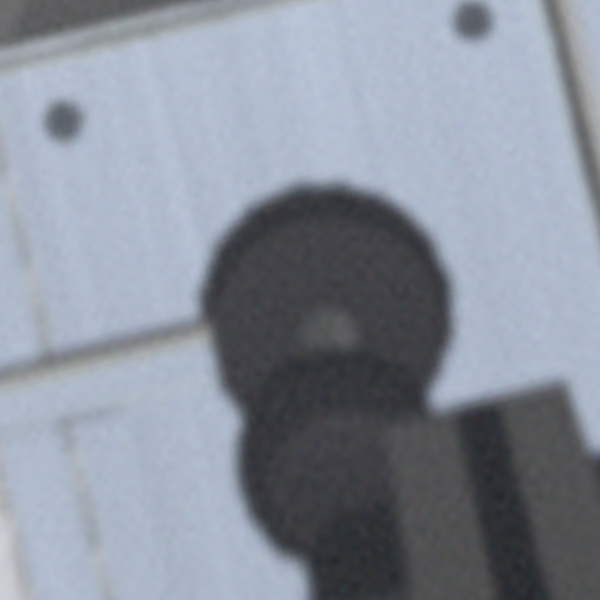

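```bash
cat >> h.py <<'E'
B=0.106
XC=np.array([np.cos(B),np.sin(B),0]);YC=np.array([-np.sin(B),np.cos(B),0])
C0=np.array([496.7,219.2,0])
STEM=np.array([485.0,-254.6,114.])
GX=-41.
def ct(): return tool(-ZW,YC)
E
python3 - <<'E'
from h import *
P=C0+GX*XC; r=ct()
bot.ungrasp()
bot.move_ptp((P[0],P[1],150),r);st()
bot.move_linear((P[0],P[1],70),feed=200)
p=bot.camera_params("wrist");im=bot.camera("wrist");save("w7",im);st()
for q in bot.spot_point("collar_tall","wrist")[:2]: print(q["conf"],q["pixel"],atz(q["pixel"],p,0))
print(proj(C0+[0,0,22],p),proj(C0-52*XC+[0,0,22],p))
E
```

```text
t 19.13 tcp_w [-135.2  449.1  150.4] F [-0.3 -0.1  0.1] g 85.7
t 19.73 tcp_w [-134.8  449.9   71.8] F [-0.7  0.6  0.7] g 85.6
0.85 [317.5, 305.4] [495.92805773 218.94280078   0.        ]
[318.01123745 324.00439197] [318.08771234 248.43210381]
```

View pics/w7.png

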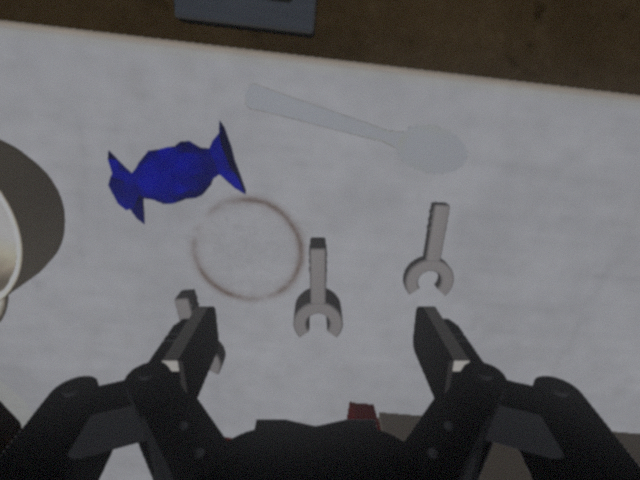

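The tall collar's tab runs vertically at column 318, from row 248 to the bore at about 320. That matches the prediction, so I'll descend and grip.

Run:
```python
from h import *
P=C0+GX*XC
hit=bot.move_linear((P[0],P[1],4.5),feed=120,f_stop=15);st(hit)
bot.grasp(45);st()
bot.move_linear((P[0],P[1],200),feed=250);st()
p=bot.camera_params("wrist");im=bot.camera("wrist");save("w8",im)
for q in bot.spot_point("collar_tall","wrist")[:2]: print(q["conf"],q["pixel"])
```

```text
False t 20.48 tcp_w [-135.5  450.     5.3] F [-0.5 -1.   1.1] g 85.1
t 21.15 tcp_w [-135.7  449.7    4.8] F [0.  0.4 1.3] g 9.1
t 22.08 tcp_w [-136.4  449.3  198. ] F [ 0.6 -0.4 -0.6] g 8.9
0.61 [316.0, 371.9]
0.23 [125.6, 186.2]
```

View pics/w8.png

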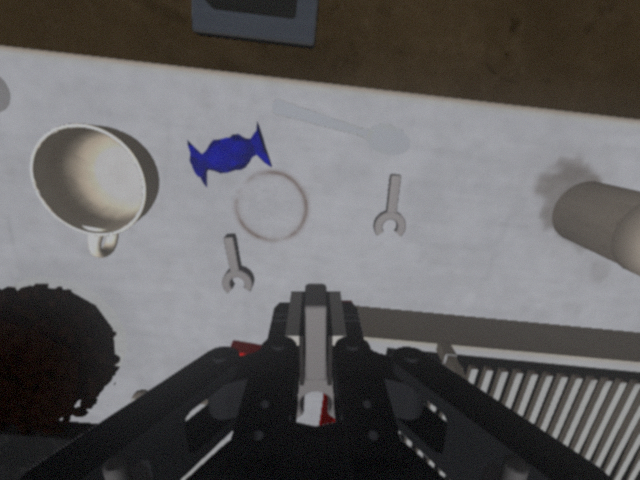

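The collar is held straight, with the tab end at (315,288) and the bore at about (316,405). Next I'll carry it to the front of the stem.

Run:
```python
from h import *
s=bot.state();R=cv2.Rodrigues(s["tcp_rot"])[0];p=bot.camera_params("wrist")
for v in ((-17.2,11,0),(-17.2,11,5),(-17.2,-41,0)): print(proj(s["ee_pos"]+R@np.array(v),p))
s0=towarm(STEM);print(s0)
r=wt(0)
bot.move_ptp(w(s0[0]-95,s0[1],230),r);st()
bot.move_linear(w(s0[0]-88,s0[1],123),feed=150);bot.pause(0.15);st()
im=bot.camera("scene");save("s9",im[240:400,340:548].repeat(3,0).repeat(3,1))
save("w9",bot.camera("wrist"))
```

```text
[318.53903375 306.1752633 ]
[330.60816281 306.16090026]
[318.28317936 404.96858694]
[  0.81962315  -0.4221586  114.        ]
t 23.84 tcp_w [-94.    0.3 229.8] F [ 0.5 -0.3 -0.8] g 9.3
t 24.86 tcp_w [-86.5  -0.7 124.5] F [-0.4  0.4 -0.7] g 8.8
```

View pics/s9.png

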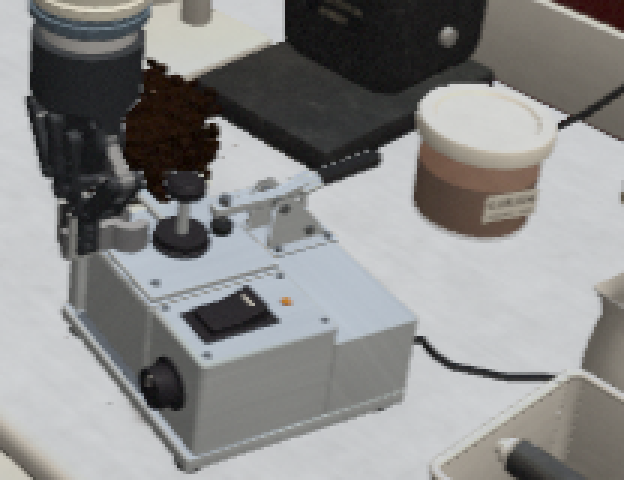

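View pics/w9.png

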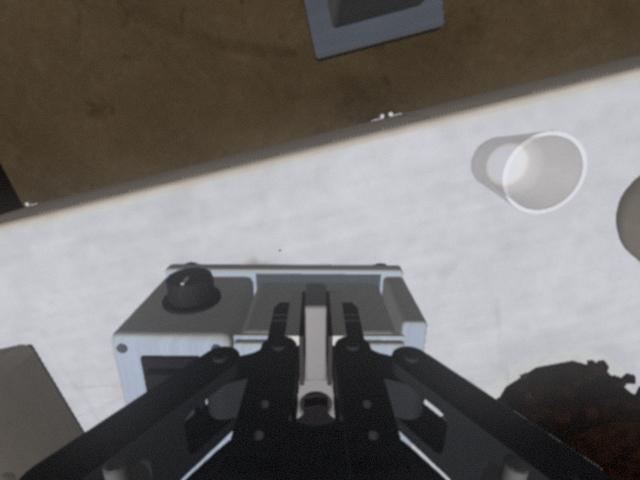

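Run:
```python
from h import *
s0=towarm(STEM)
def fw():
    f=bot.state()["contact_force"];return np.round([f@XW,f@YW,f[2]],1)
for dx in (-60,-52,-46,-41,-36):
    hit=bot.move_linear(w(s0[0]+dx,s0[1],123),feed=50,f_stop=10);st(dx,hit);print(fw())
    if hit: break
im=bot.camera("scene");save("s10",im[240:400,340:548].repeat(3,0).repeat(3,1))
im=bot.camera("side");save("d10",im[130:250,250:406].repeat(4,0).repeat(4,1))
```

```text
-60 False t 25.67 tcp_w [-59.2  -0.4 122.8] F [-0.3 -0.6 -0.5] g 9.0
[-0.1 -0.7 -0.5]
-52 False t 25.98 tcp_w [-51.   -0.4 123. ] F [-0.3  0.  -0.1] g 9.2
[-0.3 -0.1 -0.1]
-46 False t 26.24 tcp_w [-45.   -0.4 122.9] F [-0.2 -0.4 -1.1] g 8.8
[-0.1 -0.4 -1.1]
-41 False t 26.49 tcp_w [-40.   -0.4 122.9] F [ 0.9  0.3 -1.2] g 9.0
[ 0.8  0.5 -1.2]
-36 False t 26.74 tcp_w [-36.9  -0.3 122.7] F [-9.1  3.   2.2] g 8.8
[-9.5  0.8  2.2]
```

View pics/s10.png

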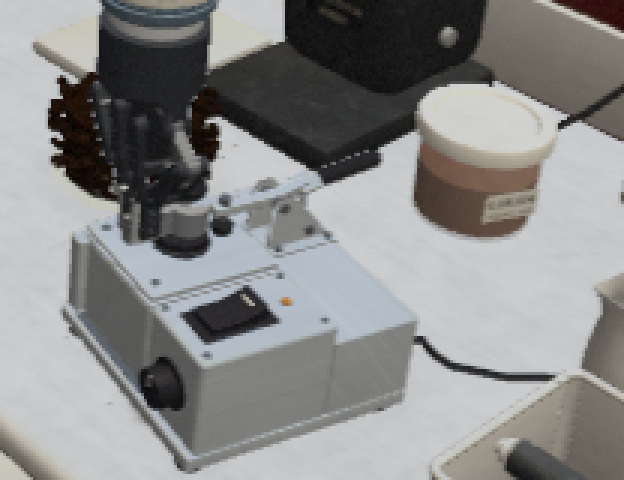

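View pics/d10.png

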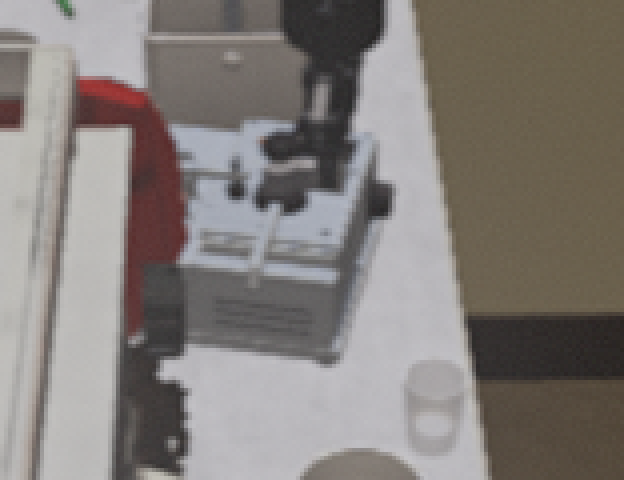

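The bore back met the stem at x_w=-37, as predicted (-38), with almost no lateral force. I'll back off 3 mm to centre it, lower it onto the guide and release.

Run:
```python
from h import *
s0=towarm(STEM)
x=s0[0]-41
bot.move_linear(w(x,s0[1],122.5),feed=40);st()
hit=bot.move_linear(w(x,s0[1],115.5),feed=25,f_stop=6);st(hit)
```

```text
t 27.12 tcp_w [-40.   -0.5 122.6] F [-0.3 -0.6 -0.6] g 8.8
True t 27.38 tcp_w [-39.9  -0.6 118.7] F [-0.6  0.6  3.9] g 8.6
```

Run:
```python
from h import *
s0=towarm(STEM)
bot.ungrasp();st()
bot.move_linear(w(s0[0]-45,s0[1],215),feed=200);st()
p=bot.camera_params("wrist");im=bot.camera("wrist");save("w11",im[130:430,120:520].repeat(2,0).repeat(2,1))
for l in("collar_tall","pump_stem"):
    for q in bot.spot_point(l,"wrist")[:2]: print(l,q["conf"],q["pixel"],towarm(atz(q["pixel"],p,114)))
im=bot.camera("scene");save("s11",im[240:400,340:548].repeat(3,0).repeat(3,1))
for l in("collar_tall","pump_stem"):
    for q in bot.spot_point(l,"scene")[:3]: print(l,q["conf"],q["pixel"],towarm(atz(q["pixel"],bot.camera_params("scene"),114)))
```

```text
t 28.11 tcp_w [-40.3  -0.4 117.9] F [ 0.5  0.5 -0.2] g 85.5
t 28.74 tcp_w [-44.4  -0.4 214. ] F [-0.5  0.3 -0.6] g 85.5
collar_tall 0.62 [317.7, 292.4] [  0.91834834   0.26187828 114.        ]
pump_stem 0.78 [315.8, 293.1] [  1.5323223   -1.23327598 114.        ]
collar_tall 0.64 [398.9, 317.7] [ -2.16281634  -1.79950958 114.        ]
collar_tall 0.63 [330.6, 260.6] [-32.69290825 285.54340825 114.        ]
collar_tall 0.27 [396.8, 356.7] [ -74.29267505 -113.05299112  114.        ]
pump_stem 0.75 [399.2, 318.1] [ -2.33952578  -3.34085686 114.        ]
```

View pics/s11.png

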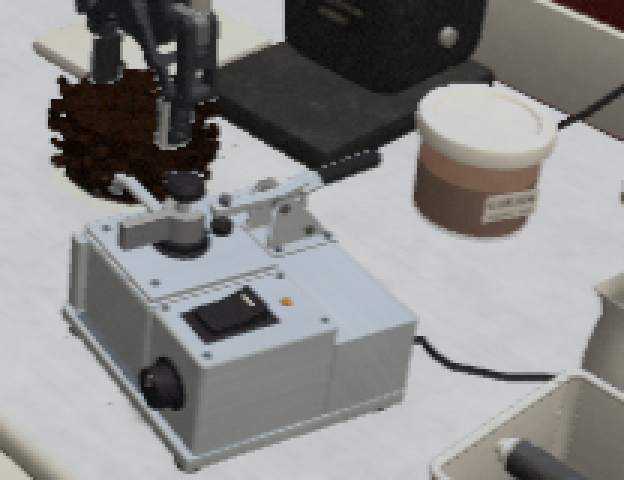

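View pics/w11.png

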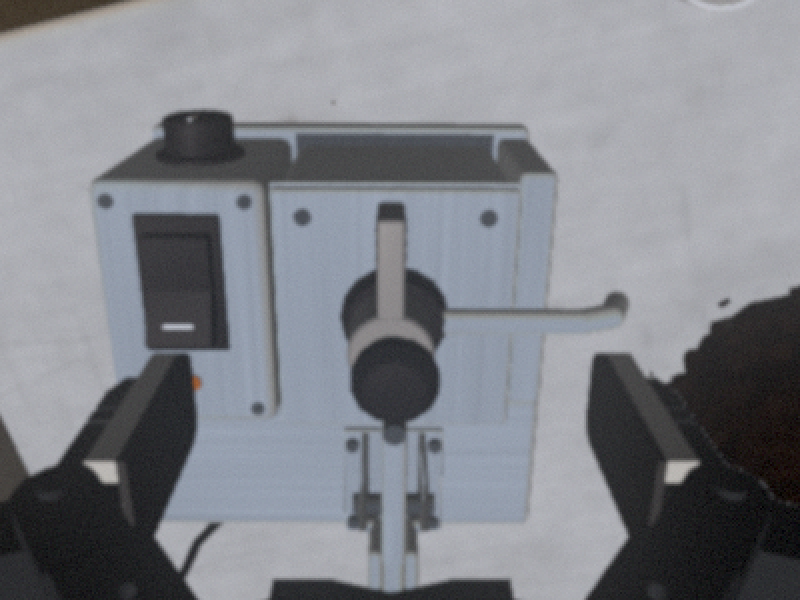

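The collar is seated level round the stem with its tab to the front. Next I'll close the gripper and press the rear end of the rocker.

Run:
```python
from h import *
bot.grasp()
bot.move_linear(w(6,-86,185),feed=200);st()
bot.move_linear(w(6,-86,122),feed=150);st()
for z in (112,108,105.5,103):
    hit=bot.move_linear(w(6,-86,z),feed=40,f_stop=20);st(z,hit)
    if hit: break
bot.move_linear(w(0,-86,200),feed=200);st()
bot.move_linear(w(-70,-30,290),feed=250);st()
p=bot.camera_params("wrist");im=bot.camera("wrist");save("w12",im[130:430,120:520].repeat(2,0).repeat(2,1))
im=bot.camera("scene");save("s12",im[240:400,340:548].repeat(3,0).repeat(3,1))
```

```text
t 30.48 tcp_w [  5.8 -85.7 185.1] F [-0.6  1.3 -0. ] g 0.3
t 31.04 tcp_w [  6.2 -85.6 123.1] F [0.9 0.  0.3] g 0.1
112 False t 31.44 tcp_w [  6.5 -86.2 112.8] F [ 0.6 -0.1  3.6] g 0.3
108 False t 31.69 tcp_w [  5.6 -85.9 107.3] F [-0.1  0.2 -0.2] g 0.1
105.5 False t 31.94 tcp_w [  5.6 -85.9 107.2] F [-3.4  2.5  8. ] g 0.1
103 False t 32.19 tcp_w [  5.7 -86.  107.1] F [-7.8  6.2 18.2] g 0.2
t 32.83 tcp_w [ -0.3 -85.9 198.3] F [ 0.8  0.3 -1.8] g 0.4
t 33.48 tcp_w [-69.8 -30.2 287.9] F [-0.4 -0.1 -0.1] g -0.2
```

View pics/s12.png

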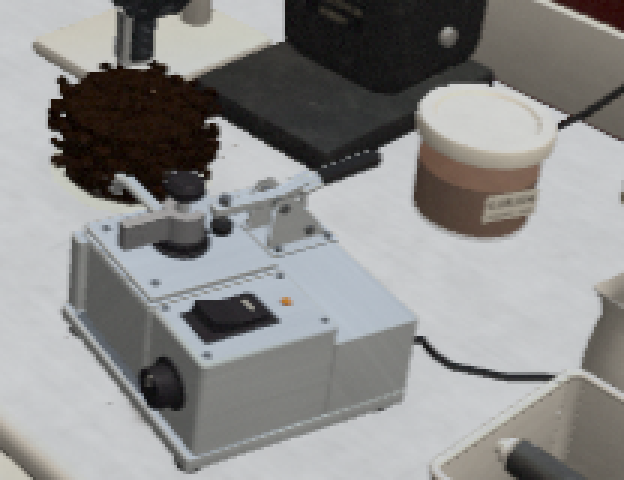

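View pics/w12.png

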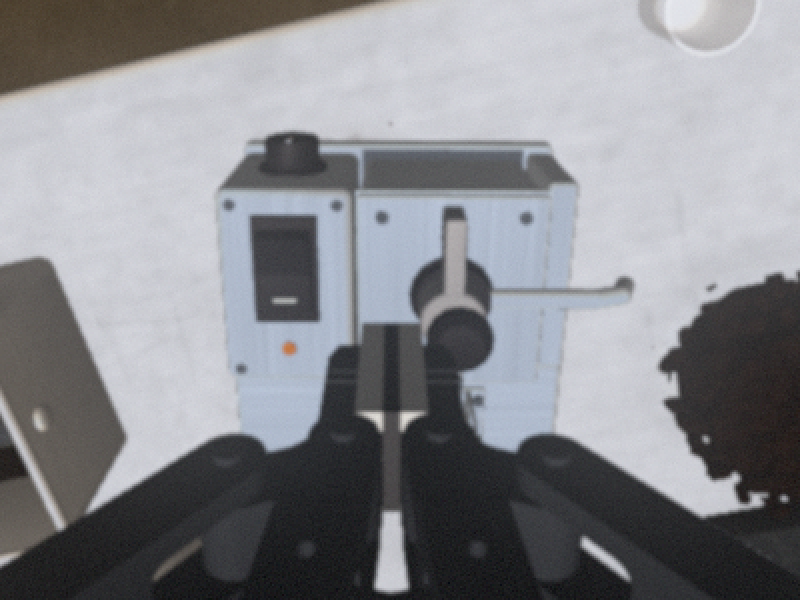

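The rocker flipped: its front end is now raised, and pressing bottomed out at z=107. The collar, clamp and pan are unchanged, so I'll hand in.

Run:
```python
from h import *
bot.pause(0.3);bot.close_job();st()
```

```text
the job is handed in; nothing more can be done
the job is handed in; nothing more can be done
```

The warmer is ready and the job is handed in. The four steps were done in order, and the arm was clear by 33.5 s of the 67 s allowed. The hand-in reports no verdict, so what follows is from my own checks.

- **Pan:** I pushed it home until the force stop. The tip ended within about 2 mm of where I predicted. A second look put the stem within about 1 mm of its home position, though the network's own readings of it were 2–4 mm off.
- **Clamp:** It snapped over centre, and the pictures show the handle lying rearward and the foot on the lid. I had no direct reading of the foot's force or the joint angle.
- **Tall collar:** It slid onto the stem with under 1 N of sideways force. I centred it and lowered it onto the guide, which it met at the expected height. After release it stands level round the stem, with its tab to the front.
- **Rocker:** It gave way at about 4 N and then sat solid with the tip at z = 107. The last pictures show its front end raised, which means on.

The last wrist and scene pictures show pan, clamp, collar and rocker in place and the gripper clear of everything. The other two collars were still lying in place when I lifted the tall one. I did not take a final picture of those collars, the cup or the shaker. The robot felt no unexpected contact.

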